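Stack a turned parts tray over a circuit board

ROBOT

A 6-joint arm with a two-finger parallel gripper is mounted at the origin on the work surface. World frame = base frame: x ahead of the robot, y to its left, z up, the work surface at z = 0. Lengths are in m, angles in rad, forces in N, time in s.
With the tool pointing down it reaches from about 0.35 to 0.85 m from the base axis. Payload 8.1 kg.
Tool frame: the origin (TCP) lies at the very end of the fingers, on their centre line; the grasp point (between the pads) lies 19 mm behind it (env.pinch_z is the z of the grasp point in the tool frame, in m); z points along the fingers, y is the line along which they close (so a half turn about z gives the same grasp; the last joint's range is limited). The gripper opens to 85 mm and grips with 20 to 120 N. Pads are 22 mm wide; open, the fingers measure 114 mm over their backs; the gripper's body (76 mm by 85 mm) begins 54 mm behind the grasp point. The pads swing forward as they close: fully open they stand 13 mm farther back than shut.
Start: joints at [1.227, 0.13, 1.488, -0, 1.523, -0.085], TCP at [0.154, 0.58, 0.231] pointing down, gripper open.
Joint ranges: [-2.96, 2.96], [-0.89, 2.26], [0.02, 2.5], [-1.34, 4.48], [0, 2.73], [-2.66, 2.66]. Speed limits (rad/s): [2.39, 2.39, 2.79, 3.14, 3.14, 3.14].

INTERFACE

Orientations are given as a rotation vector (axis times angle).
In Python, from bench import env gives the robot as it stands.
- The arm moves only by the tool arm_command, never from a script. Its argument "deltas" is text: rows parted by semicolons, each of 4 numbers parted by spaces: the shift along the tool's x, y, z in mm, then the turn about the tool's z in rad. In form: dx dy dz spin; .... A call has exactly 8 rows; each row shifts and turns the commanded pose from where the row before left it, along the tool's axes as they then stand; what a row does not reach is not made up. A row lasts 1/8 s, in which the tool goes at most 62.5 mm and 10.7 degrees, less where a joint would pass 70% of its speed; a pose out of reach is approached as far as the arm can. A call is refused whole if a number of a shift passes 62.5 or a number of a turn 0.188, either way. A call with a gripper value outside its range is refused whole. "hand" is the finger opening in mm, from 0 to 85.4, set as the call begins (left out, the last holds). The fingers move at their own pace and stop on an object; "grip_force" is the grip in N (left out, the last holds). Time passes only in rows, so rows that do not move let the fingers close, or fill a call up. It gives the time, the measured TCP pose, the force, the opening and the grip force at its end, in the units of the state.
- env.get_state(): the state, without advancing time (a new reading comes with each control period).
- env.read_camera(name): name is "side" or "top" or "wrist"; returns a dict with "frame" (480x640x3 uint8, red, green, blue), "vertical_fov" (degrees; the focal length in pixels is half the picture's height over the tangent of half this angle, whatever the lens; pixels are square), "cx", "cy" (the principal point, pixels), "rvec" (rotation vector, rad) and "tvec" (3), from world to camera coordinates, as OpenCV has them; the wrist camera has in their place "mount" (4x4, takes a point from camera to tool coordinates, whose origin is the TCP and whose axes are the flange's). Camera axes: x right, y down, z forward; pixel columns grow to the right and rows downward; lengths in m; the calibration is good to about 2 mm. A picture is of the moment at which its call begins: read the wrist's pose just before it. There is no depth.
- env.job_done(): hands the job in; it is judged then, once.
The state is a dict: "time": time; "joint_positions": joint angles; "dq": joint speeds; "effort": joint torques, N m; "tcp_pos": TCP position; "ee_rot": TCP orientation; "ft_force": force on the tool from outside, world axes, zero at the start; "ft_torque": the same for the moment, N m; "gripper_width": finger opening in m; "gripper_force": force on a finger pad.
Only numpy, scipy, OpenCV 4.12 (cv2) and the standard library are available. Lean on these libraries where they do the work, as an engineer would, in place of code of your own. Each camera call takes 0.05 s, during which the arm holds its last target. There are 200 camera calls.

TASK

Take the empty tray off the sloping rack and set it level and gently on the tray that holds the circuit board, turned half a turn against it (yellow ends at opposite ends), so that it rests on the ledges inside the rim instead of nesting down and touching the board. Then put the flow regulator upright on the floor of the upper tray and let go. Leave the lower tray where it stands and do not disturb the drier column, the screwdriver or the jar.

Things in the scene. Friction and masses are not known exactly. Their poses are not given: they have to be found in the camera images.
- upper_tray: Empty blue stack-nest tray, loose, 0.24 kg, lying flat on the 30 degree rack bed, plain end at the low stop. Rim 180 mm long (own x) by 114 mm wide (own y), 64 mm above the underside; one short end is yellow. Origin: centre of the underside; x points to the yellow end, z up out of the tray. Floor 4 mm thick; flat underside, 160 x 92 mm at most; walls taper. Both trays are alike.
- lower_tray: The other tray, same shape and axes, loose, 0.45 kg, level on the bench, circuit board inside. Its ledges hold a tray whose yellow end is at the opposite end, centred within about 4 mm: undersides then 52 mm apart. With yellow ends together the tray misses the ledges and sinks onto the board. Its tabs reach 94 mm up, 118 mm clear between them.
- upper_yellow_end (a point): Middle of the top edge of the upper tray's yellow end wall, 88 mm from the tray's middle along its x.
- lower_yellow_end (a point): Middle of the top edge of the lower tray's yellow end wall, 88 mm from the tray's middle along its x.
- lower_ledges (a point): Middle of the lower tray at the height of its ledges, 12 mm below the rim, 52 mm above its underside: where the middle of the upper tray's underside comes to rest. The ledges lie inside the rim: one in each corner at the yellow end, one in the middle of the plain end.
- upper_tab_a (a point): Middle of the top edge of the grip tab on the upper tray's +y long side, 63 mm from the middle, 94 mm above the underside. The tab is 50 mm long (x), 8 mm thick: pinch it across own y. It stands from 64 to 94 mm above the underside; below it flange and wall fill |y| 53 to 67 mm, so fingertips must stay above 64 mm.
- upper_tab_b (a point): The same for the like grip tab on the upper tray's -y long side.
- rack: Fixed metal rack, 190 x 124 mm, origin at its foot's centre on the bench. The bed slopes 30 degrees, rising along its own +x (away from the robot, give or take its yaw); the bed's middle is 66 mm above the bench. A 10 mm stop at the low end and 10 mm side guides keep the tray in place: lift it square off the bed.
- circuit_board: Green circuit board with a finned heat sink, 104 x 72 mm, 34 mm high, loose in the lower tray, about 0.16 kg. Origin: centre of the underside. Fragile: nothing may press on it.
- regulator: Flow regulator standing on the bench, 0.34 kg: aluminium block 90 (own x) x 50 (own y) x 28 mm high with two small brass ports; on its middle an upright black cylinder 34 mm across, from 28 to 78 mm above the underside, red band near its top. Origin: centre of the underside, z up. A tray's flat floor is 116 x 84 mm, so the block fits lengthwise.
- drier_column: Bystander: standing clear tube of blue drying agent with white caps, 60 mm across at the foot, 188 mm tall. Origin: centre of the underside.
- screwdriver: Bystander: screwdriver with an orange handle, 190 mm long, lying on the bench near the robot.
- jar: Bystander: small jar, 60 mm across, 75 mm tall, standing on the bench. Origin: centre of the underside.
Mind the look-alikes: they are no part of the job. What is shaped like the upper_tray but turquoise is not meant.

How it is judged:
On the way:
1. the empty tray rests on the ledges of the lower tray, turned half a turn, level and released (x of upper_tray in the frame of lower_tray between -0.01 and 0.01 m and y of upper_tray in the frame of lower_tray between -0.008 and 0.008 m and z of upper_tray in the frame of lower_tray between 0.048 and 0.056 m and x of upper_yellow_end in the frame of lower_tray below -0.06 m and angle between upper_tray's own z axis and vertical below 0.06 rad and angle between lower_tray's own z axis and vertical below 0.05 rad and linear speed of upper_tray below 0.02 m/s and contact force between the fingers and upper_tray below 0.5 N), for 0.3 s.
At the end, for the whole second after the job is handed in: Upper tray released, level (3.4 deg), turned, on the ledges: 48-56 mm above the lower tray's underside, within 10 mm lengthwise, 8 mm sideways; regulator released, upright (5.7 deg) on its floor within 40 mm lengthwise, 30 mm sideways of its middle; lower tray level, board on its floor; all at rest (all of step 1 and x of regulator in the frame of upper_tray between -0.04 and 0.04 m and y of regulator in the frame of upper_tray between -0.03 and 0.03 m and z of regulator in the frame of upper_tray between 0.001 and 0.01 m and angle between regulator's own z axis and vertical below 0.1 rad and linear speed of regulator below 0.02 m/s and contact force between the fingers and regulator below 0.5 N and x of circuit_board in the frame of lower_tray between -0.03 and 0.03 m and y of circuit_board in the frame of lower_tray between -0.03 and 0.03 m and z of circuit_board in the frame of lower_tray below 0.012 m); the robot touches nothing.
It fails at once if the upper tray pressed on the circuit board (over 2 N) (contact force between upper_tray and circuit_board above 2 N).
It fails at once if the upper tray slammed onto the lower tray (over 80 N) (contact force between upper_tray and lower_tray above 80 N).
It fails at once if the lower tray shifted or turned: its middle or its yellow end moved over 50 mm (distance of any of lower_tray, lower_yellow_end from where it was at the start of the episode above 0.05 m).
It fails at once if the drier column, screwdriver or jar moved over 30 mm (distance of any of drier_column, screwdriver, jar from where it was at the start of the episode above 0.03 m).
It also fails if it takes over 61 s, if anything falls off the work surface, if the arm or the gripper's body presses on something with over 40 N, if the wrist force passes 120 N, or if a joint passes its speed limit or range.

## Working session

There is one attempt and no reset: what is moved stays moved. The work goes in short steps, Python scripts to look and compute and a tool call to move; the robot and the scene stay as the last step left them, time stands still between calls to the robot, and variables do not carry over. Pictures are saved under pics/ and viewed, at most 10 in all, crops included, and the job is handed in when it is done.

Besides the shell and the picture viewer there is one more tool, called after "Request:" as name(argument=value, ...) on one line, values as JSON. arm_command: Moves the arm, as the interface text tells. Its arguments: {"type":"object","properties":{"deltas":{"type":"string"},"hand":{"type":"number"},"grip_force":{"type":"number"}},"required":["deltas"]}

```bash
mkdir -p pics; cat > h.py <<'E'
import numpy as np, cv2
from bench import env
from scipy.spatial.transform import Rotation as R
def cam(name):
    s=env.get_state(); c=env.read_camera(name); f=c["frame"].shape[0]/2/np.tan(np.radians(c["vertical_fov"])/2)
    K=np.array([[f,0,c["cx"]],[0,f,c["cy"]],[0,0,1]])
    if name=="wrist":
        T=np.eye(4);T[:3,:3]=R.from_rotvec(s["ee_rot"]).as_matrix();T[:3,3]=s["tcp_pos"]
        T=T@np.array(c["mount"]); Rc=T[:3,:3];o=T[:3,3]
    else:
        Rw=R.from_rotvec(np.ravel(c["rvec"])).as_matrix();Rc=Rw.T;o=-Rw.T@np.ravel(c["tvec"])
    return dict(K=K,Rc=Rc,o=o,im=cv2.cvtColor(c["frame"],cv2.COLOR_RGB2BGR))
def ray(c,p):
    d=c["Rc"]@np.linalg.inv(c["K"])@np.array([p[0],p[1],1.]);return d/np.linalg.norm(d)
def onz(c,p,z):
    d=ray(c,p);return c["o"]+d*(z-c["o"][2])/d[2]
def two(c1,p1,c2,p2):
    d1,d2=ray(c1,p1),ray(c2,p2)
    t=np.linalg.lstsq(np.c_[d1,-d2],c2["o"]-c1["o"],rcond=None)[0]
    a=c1["o"]+d1*t[0];b=c2["o"]+d2*t[1];return (a+b)/2,np.linalg.norm(a-b)
def proj(c,P):
    q=c["K"]@(c["Rc"].T@(np.array(P)-c["o"]));return q[:2]/q[2]
E
python3 - <<'E'
from h import *
for n in("top","side"):
    c=cam(n);cv2.imwrite(f"pics/{n}0.png",c["im"]);print(n,c["o"],c["Rc"][:,2],c["K"][0,0])
s=env.get_state();print(s["tcp_pos"],s["ee_rot"],R.from_rotvec(s["ee_rot"]).as_matrix(),env.pinch_z,s["ft_force"])
E
```

```text
top [ 0.40633799 -0.05128719  1.24168488] [ 0.15452612 -0.01493625 -0.9878758 ] 445.5558861845437
side [ 0.07592644 -0.85865559  0.74573075] [ 0.43427369  0.71560308 -0.54710017] 602.9559721775563
[0.15335662 0.57954374 0.23032637] [-4.05353537e-01 -3.11495394e+00  2.65471785e-03] [[-9.66695540e-01  2.55928481e-01 -5.88680419e-04]
 [ 2.55929113e-01  9.66694181e-01 -1.62789182e-03]
 [ 1.52450056e-04 -1.72433622e-03 -9.99998502e-01]] -0.0187 [-0.16716642 -0.57980929  0.60913162]
```

View pics/top0.png

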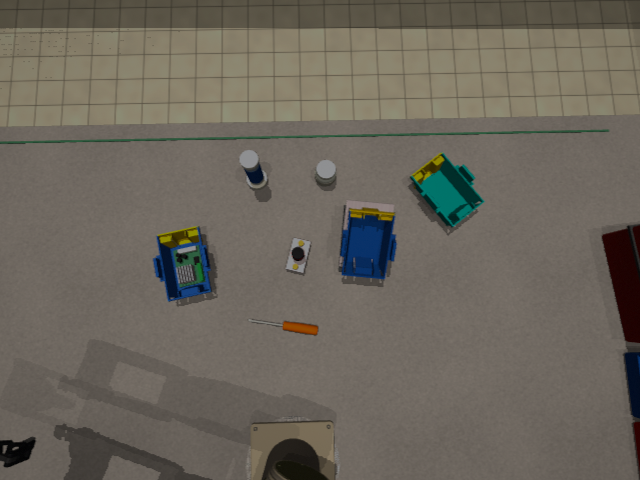

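View pics/side0.png

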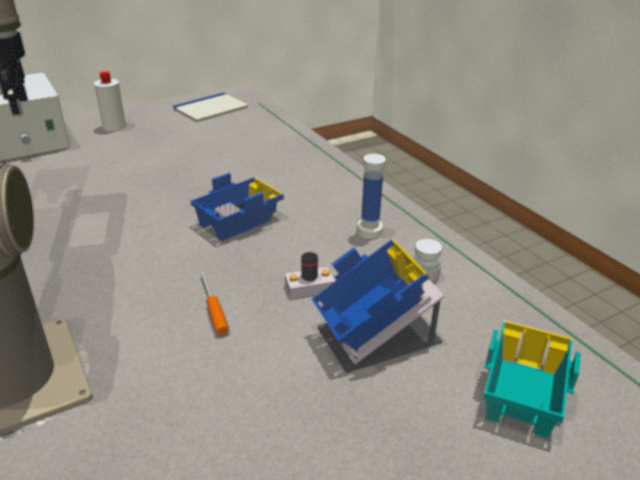

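Top view: the empty blue tray lies on the rack at about (368,247), yellow end at (372,213). The lower tray with the board is at (185,265), yellow at (180,237). The regulator is at (298,256), column (253,170), jar (326,172) and screwdriver (290,327).

Tray candidates are blue on the rack at top (368,247) and side (370,295), and turquoise on the bench at top (447,190) and side (528,375). The blue one fits: it is blue, empty, and on the sloping rack.

```bash
python3 - <<'E'
from h import *
t=cam("top");s=cam("side")
crop=cv2.resize(t["im"][140:310,140:500],None,fx=2.2,fy=2.2,interpolation=cv2.INTER_CUBIC);cv2.imwrite("pics/crop1.png",crop)
def yel(c):
    h=cv2.cvtColor(c["im"],cv2.COLOR_BGR2HSV);m=cv2.inRange(h,(20,150,80),(35,255,255))
    n,l,st,ce=cv2.connectedComponentsWithStats(m);return [(st[i].tolist(),ce[i].round(1).tolist()) for i in range(1,n) if st[i,4]>30]
print(yel(t));print(yel(s))
for n,p,z in [("reg",(298,253),.07),("col",(250,160),.18),("jar",(326,168),.07),("lowc",(184,265),.06),("scr tip",(250,320),.01),("scr end",(318,330),.015)]: print(n,onz(t,p,z).round(3))
E
```

```text
[([412, 153, 32, 28, 247], [427.8, 167.6]), ([350, 208, 44, 13, 302], [371.2, 213.3]), ([158, 226, 40, 17, 232], [177.7, 234.0]), ([179, 238, 12, 7, 52], [183.8, 240.7])]
[([250, 179, 29, 19, 282], [262.2, 188.7]), ([388, 240, 37, 43, 700], [404.3, 263.3]), ([503, 321, 67, 52, 2017], [533.9, 346.1])]
reg [ 0.549 -0.025  0.07 ]
col [0.77  0.086 0.18 ]
jar [ 0.781 -0.106  0.07 ]
lowc [0.526 0.277 0.06 ]
scr tip [0.377 0.11  0.01 ]
scr end [ 0.346 -0.074  0.015]
```

View pics/crop1.png

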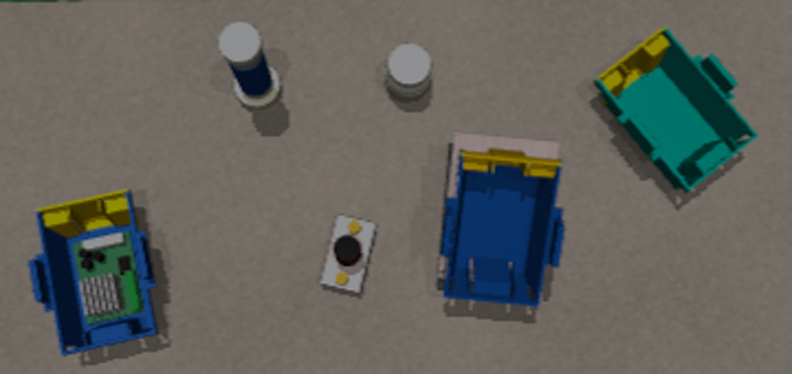

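Crop: the blue tray sits on the rack bed with its yellow end uphill, and the turquoise one is separate. So the rack tray is the one meant. I'll move over the lower tray for a close look.

```bash
cat >> h.py <<'E'
def pose():
    s=env.get_state();M=R.from_rotvec(s["ee_rot"]).as_matrix();return np.array(s["tcp_pos"]),np.degrees(np.arctan2(M[1,1],M[0,1])),M,s
def to(xyz,yang=None):
    p,y,M,s=pose();d=M.T@(np.array(xyz)-p)*1000
    print("t",round(s["time"],2),"tcp",p.round(4),"yang",round(y,2),"j",np.round(s["joint_positions"],2),"delta mm",d.round(1), "spin first" if yang is None else round(-np.radians((yang-y+180)%360-180),4))
    if yang is not None:
        a=-np.radians((yang-y+180)%360-180);d2=R.from_euler('z',-a).apply(d);print("after spin:",d2.round(1))
E
python3 - <<'E'
from h import *
print(env.read_camera("wrist")["mount"])
to((.5,.27,.35))
E
```

```text
[[ 6.62181622e-04 -9.46414594e-01 -3.22953524e-01  8.38911590e-02]
 [ 9.99999760e-01  5.60932349e-04  4.06581421e-04  8.53282447e-04]
 [-2.03639512e-04 -3.22953715e-01  9.46414738e-01 -1.41418371e-01]
 [ 0.00000000e+00  0.00000000e+00  0.00000000e+00  1.00000000e+00]]
t 0.25 tcp [0.1534 0.5798 0.2308] yang 75.18 j [ 1.23  0.13  1.49  0.    1.52 -0.09] delta mm [-414.3 -210.9 -119.1] spin first
```

Request:
arm_command(deltas="-50 -26 -20 0; -50 -26 -20 0; -50 -26 -20 0; -50 -26 -10 0; -50 -26 0 0; -50 -26 0 0; -50 -26 0 0; -44 -26 0 0")

```text
time: 1.25
tcp_pos: [0.4825, 0.2765, 0.3012]
ee_rot: [0.406, 3.115, 0.0]
ft_force: [1.0, 1.2, -0.5]
gripper_width: 0.0855
gripper_force: 0.0
```

```bash
python3 - <<'E'
from h import *
env.read_camera("wrist");env.read_camera("wrist")
c=cam("wrist");cv2.imwrite("pics/low.png",c["im"]);np.save("low.npy",c,allow_pickle=True);to((.58,-.2,.35));print(c["K"][0,0],pose()[3]["dq"])
E
```

```text
t 1.4 tcp [0.4825 0.2761 0.3009] yang 74.94 j [ 0.43 -0.01  1.51 -0.    1.64 -0.88] delta mm [-217.9 -434.5  -48.9] spin first
341.9452468453862 [ 0.05775701 -0.01587465  0.01036532  0.02018472  0.00636174  0.02494521]
```

View pics/low.png

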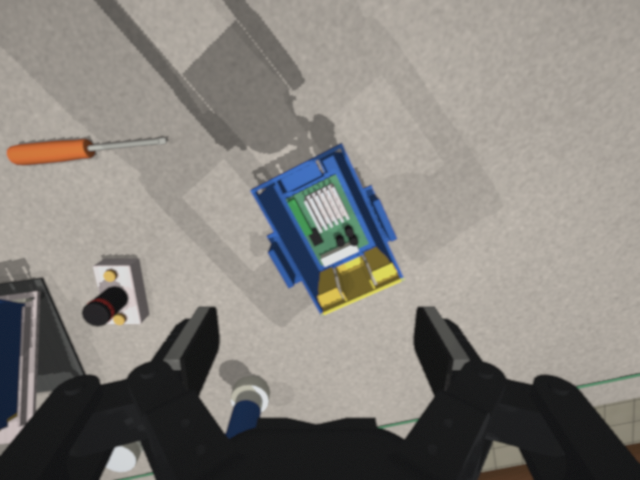

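Wrist view: the lower tray's rim corners are near (252,190), (342,147), (402,278) and (320,314), with the yellow end at the bottom. The regulator is at (115,290) and the rack's edge is at the left.

```bash
cat >> h.py <<'E'
def traypose(c,z,guess,yaw0):
    """rim outline (blue+yellow) mapped to plane z; yaw from the ends (medians), centre from extents"""
    h=cv2.cvtColor(c["im"],cv2.COLOR_BGR2HSV);m=cv2.inRange(h,(100,120,50),(128,255,255))|cv2.inRange(h,(20,130,60),(35,255,255))
    m=cv2.morphologyEx(m,cv2.MORPH_CLOSE,np.ones((7,7)))
    cs,_=cv2.findContours(m,cv2.RETR_EXTERNAL,cv2.CHAIN_APPROX_NONE)
    g=proj(c,(*guess,z));k=max([q for q in cs if cv2.contourArea(q)>1500],key=lambda q:cv2.pointPolygonTest(q,tuple(map(float,g)),True))[:,0]
    P=np.array([onz(c,p,z)[:2] for p in k]);ctr=np.array(guess);a=np.radians(yaw0)
    for _ in range(8):
        Q=(P-ctr)@np.array([[np.cos(a),-np.sin(a)],[np.sin(a),np.cos(a)]])
        x0,x1=np.percentile(Q[:,0],[.7,99.3])
        fits=[]
        for sg in(1,-1):
            q=Q[(np.sign(Q[:,1])==sg)&(np.abs(Q[:,1])>.04)&(np.abs(Q[:,0])>.04)&(np.abs(Q[:,0])<.078)]
            fits.append(np.polyfit(q[:,0],q[:,1],1))
        da=np.mean([f[0] for f in fits]);dy=np.mean([f[1] for f in fits])
        R2=np.array([[np.cos(a),-np.sin(a)],[np.sin(a),np.cos(a)]]);ctr=ctr+R2@np.array([(x0+x1)/2,dy]);a+=np.arctan(da)
    print("ctr",ctr.round(4),"yaw",np.degrees(a).round(2),"len",round(x1-x0,4),"wid",round(fits[0][1]-fits[1][1],4),"slopes",fits[0][0].round(3),fits[1][0].round(3))
    return ctr,np.degrees(a)
E
python3 - <<'E'
from h import *
c=np.load("low.npy",allow_pickle=True).item()
px=[(252,190),(342,147),(402,278),(320,314)];P=np.array([onz(c,p,.064)[:2] for p in px]);print(P.round(3));v=P[2]-P[1];y0=np.degrees(np.arctan2(v[1],v[0]));print(y0,P.mean(0))
traypose(c,.064,tuple(P.mean(0)),y0)
# regulator cylinder: base block blob
print(onz(c,(121,290),.014),[onz(c,p,.028).round(3) for p in((95,266),(132,262),(142,322),(105,325))])
E
```

```text
[[0.453 0.209]
 [0.434 0.317]
 [0.603 0.351]
 [0.625 0.242]]
11.38040090305426 [0.52898718 0.27974109]
ctr [0.5285 0.28  ] yaw 11.42 len 0.1782 wid 0.1103 slopes -0.001 0.001
[ 0.54579877 -0.02377272  0.014     ] [array([ 0.5  , -0.031,  0.028]), array([0.507, 0.019, 0.028]), array([ 0.594, -0.007,  0.028]), array([ 0.585, -0.059,  0.028])]
```

Request:
arm_command(deltas="-10 -50 0 0.18; 0 -50 0 0.18; 0 -50 0 0.18; 0 -50 0 0.18; 0 -20 0 0.18; 0 0 0 0.18; 0 0 0 0.18; 0 0 0 0.18")

```text
time: 2.4
tcp_pos: [0.3749, 0.0962, 0.3014]
ee_rot: [-2.364, -2.069, -0.001]
ft_force: [0.4, -0.5, -0.2]
gripper_width: 0.0857
gripper_force: 0.0
```

```bash
python3 - <<'E'
from h import *
to((.61,-.19,.36),-90)
E
```

```text
t 2.4 tcp [0.3749 0.0962 0.3014] yang -7.6 j [ 0.12 -0.49  1.91  0.    1.72  0.25] delta mm [-252.5  270.9  -58.6] 1.4382
after spin: [235.2 286.1 -58.6]
```

Request:
arm_command(deltas="-32 34 -7 0.18; -25 39 -7 0.18; -18 43 -7 0.18; -10 45 -7 0.18; -1 46 -7 0.18; 7 46 -7 0.18; 15 44 -7 0.18; 22 40 -7 0.18")

```text
time: 3.4
tcp_pos: [0.6124, -0.1899, 0.3575]
ee_rot: [-3.141, 0.003, -0.0]
ft_force: [0.8, 0.3, 0.1]
gripper_width: 0.0853
gripper_force: 0.0
```

```bash
python3 - <<'E'
from h import *
[env.read_camera("wrist") for _ in range(3)]
c=cam("wrist");cv2.imwrite("pics/rack.png",c["im"]);np.save("rack.npy",c,allow_pickle=True);t=cam("side");np.save("rside.npy",t,allow_pickle=True);to((.58,-.2,.35),-90)
E
```

```text
t 3.65 tcp [ 0.6113 -0.189   0.3569] yang -89.7 j [-0.38  0.23  1.15  0.    1.76  1.19] delta mm [-31.3  10.8   6.9] 0.0053
after spin: [-31.3  11.    6.9]
```

View pics/rack.png

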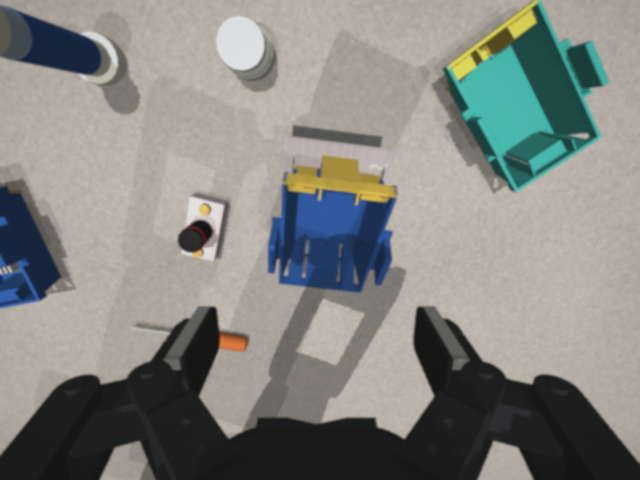

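```bash
python3 - <<'E'
from h import *
c=np.load("rack.npy",allow_pickle=True).item();cv2.imwrite("pics/crop2.png",cv2.resize(c["im"][145:301,255:411],None,fx=3.8,fy=3.8,interpolation=cv2.INTER_CUBIC))
E
```

```text
(no output)
```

View pics/crop2.png

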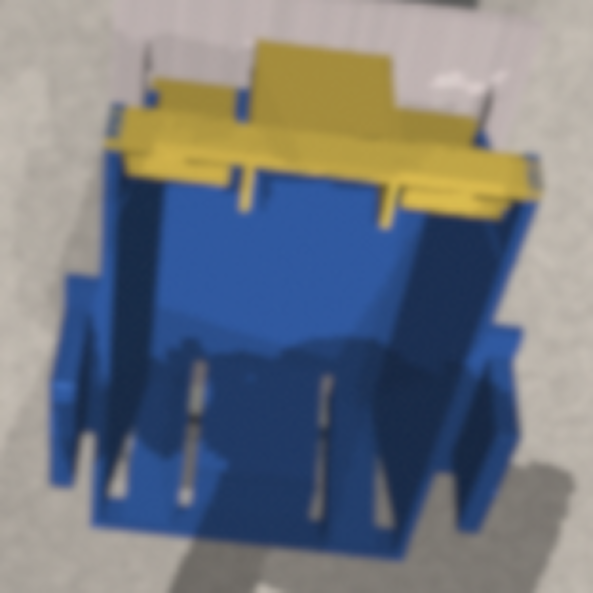

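Crop: the plain-end rim corners are at crop (92,525) and (403,558). Tab top outer edges run (52,385)-(52,485) on the left and (518,435)-(478,532) on the right. The yellow rim strip runs from (107,127) to (538,178).

```bash
python3 - <<'E'
from h import *
c=np.load("rack.npy",allow_pickle=True).item()
obj=np.array([[-90,57,64],[-90,-57,64],[25,67,94],[-25,67,94],[25,-67,94],[-25,-67,94],[90,57,64],[90,-57,64]],float)/1000
cr=np.array([[92,525],[403,558],[52,385],[52,485],[518,435],[478,532],[107,127],[538,178]],float);px=cr/3.8+[255,145]
for sel in(range(6),range(8)):
    sel=list(sel);ok,rv,tv=cv2.solvePnP(obj[sel],px[sel],c["K"],None)
    Rw=c["Rc"]@R.from_rotvec(rv.ravel()).as_matrix();o=c["o"]+c["Rc"]@tv.ravel()
    pr=cv2.projectPoints(obj,rv,tv,c["K"],None)[0][:,0]
    print("origin",o.round(4),"x",Rw[:,0].round(3),"y",Rw[:,1].round(3),"z",Rw[:,2].round(3));print(((pr-[255,145])*3.8).round(0).tolist())
# constrained: tilt 30 known, height .060
from scipy.optimize import least_squares
def fr(v):
    M=R.from_euler('zy',[v[2],-np.pi/6]).as_matrix();return M,np.array([v[0],v[1],v[3]])
def res(v):
    M,o=fr(v);return np.ravel([proj(c,o+M@p)-q for p,q in zip(obj,px)])
r=least_squares(res,[.56,-.18,0,.06],loss="soft_l1");print("4dof",r.x.round(4),r.fun.reshape(-1,2).round(1).tolist())
M,o=fr(r.x);s=np.load("rside.npy",allow_pickle=True).item()
for n,p in(("yel_end",[.088,0,.064]),("tab_a",[0,.063,.094]),("tab_b",[0,-.063,.094])):P=o+M@p;print(n,P.round(4),"side px",proj(s,P).round(0))
np.save("up.npy",r.x)
E
```

```text
origin [ 0.5867 -0.2078  0.0583] x [ 0.86  -0.097  0.501] y [ 0.113  0.994 -0.001] z [-0.497  0.058  0.866]
[[93.0, 525.0], [402.0, 558.0], [51.0, 384.0], [52.0, 486.0], [519.0, 435.0], [477.0, 532.0], [106.0, 141.0], [537.0, 191.0]]
origin [ 0.5877 -0.2076  0.0602] x [ 0.868 -0.099  0.487] y [ 0.113  0.994 -0.   ] z [-0.484  0.055  0.874]
[[91.0, 527.0], [403.0, 560.0], [50.0, 379.0], [51.0, 484.0], [521.0, 430.0], [479.0, 530.0], [105.0, 132.0], [539.0, 183.0]]
4dof [ 0.5894 -0.2033 -0.1159  0.0604] [[-2.0, 0.7], [-1.9, -2.4], [0.3, 0.3], [-0.3, 1.3], [1.4, -3.4], [0.0, -3.2], [-0.0, 2.7], [0.6, -0.0]]
yel_end [ 0.6331 -0.2135  0.1596] side px [407. 257.]
tab_a [ 0.5487 -0.1408  0.1455] side px [342. 256.]
tab_b [ 0.5361 -0.2659  0.1382] side px [377. 302.]
```

```bash
python3 - <<'E'
from h import *
to((.5523,-.1404,.1185),-96.45)
E
```

```text
t 3.65 tcp [ 0.6113 -0.189   0.3569] yang -89.7 j [-0.38  0.23  1.15  0.    1.76  1.19] delta mm [-58.5 -48.7 238.5] 0.1179
after spin: [-63.8 -41.5 238.5]
```

Request:
arm_command(deltas="-29 -24 20 0; -29.5 -24.7 35 0; 0 0 40 0.118; 0 0 40 0; 0 0 30 0; 0 0 20 0; 0 0 0 0; 0 0 0 0", hand=60, grip_force=30)

```text
time: 4.65
tcp_pos: [0.5534, -0.1418, 0.1741]
ee_rot: [3.136, -0.18, 0.004]
ft_force: [0.4, -0.9, 0.3]
gripper_width: 0.0597
gripper_force: 0.0
```

```bash
python3 - <<'E'
from h import *
to((.5523,-.1404,.1185),-96.45)
c=cam("wrist");cv2.imwrite("pics/pre.png",c["im"])
E
```

```text
t 4.65 tcp [ 0.5534 -0.1418  0.1741] yang -96.56 j [-0.34  0.08  1.64  0.    1.41  1.34] delta mm [-1.4 -1.3 55.6] -0.002
after spin: [-1.4 -1.3 55.6]
```

View pics/pre.png

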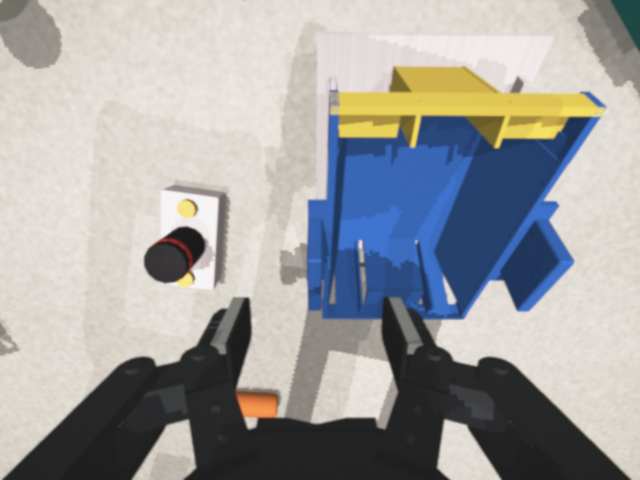

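Tab a (315,255) is centred between the fingertips (248 and 385, midpoint about 317) and aligned with them. Going down to grip it.

Request:
arm_command(deltas="-1.4 -1.3 20 0; 0 0 18 0; 0 0 12 0; 0 0 5 0; 0 0 0 0; 0 0 0 0; 0 0 0 0; 0 0 0 0")

```text
time: 5.7
tcp_pos: [0.5517, -0.1405, 0.1178]
ee_rot: [3.136, -0.181, 0.001]
ft_force: [0.7, 0.2, -0.4]
gripper_width: 0.0601
gripper_force: 0.0
```

Request:
arm_command(deltas="0 0 0 0; 0 0 0 0; 0 0 0 0; 0 0 0 0; 0 0 0 0; 0 0 0 0; 0 0 0 0; 0 0 0 0", hand=0)

```text
time: 6.7
tcp_pos: [0.5514, -0.1404, 0.1176]
ee_rot: [3.136, -0.181, 0.0]
ft_force: [-3.3, 0.8, 5.8]
gripper_width: 0.0076
gripper_force: 42.4
```

Request:
arm_command(deltas="-2 0 -3.5 0; -4 0 -7 0; -6 0 -10 0; -6 0 -10 0; -6 0 -10 0; -6 0 -10 0; 0 0 -15 0; 0 0 -20 0")

```text
time: 7.7
tcp_pos: [0.5214, -0.1369, 0.2038]
ee_rot: [-3.136, 0.181, 0.001]
ft_force: [0.6, 0.6, -1.6]
gripper_width: 0.0074
gripper_force: 40.5
```

```bash
python3 - <<'E'
from h import *
to((.5,-.3,.25),-90);print(pose()[3]["ft_force"],pose()[3]["ft_torque"])
s=cam("side");cv2.imwrite("pics/lift.png",cv2.resize(s["im"][120:400,200:520],None,fx=2,fy=2))
E
```

```text
t 7.7 tcp [ 0.5214 -0.1369  0.2038] yang -96.6 j [-0.35 -0.02  1.69  0.    1.47  1.33] delta mm [ -2.5 164.5 -46.2] -0.1152
after spin: [-21.4 163.1 -46.2]
[ 0.59190239  0.601909   -1.63669971] [0.18274337 0.06613077 0.00182121]
```

View pics/lift.png

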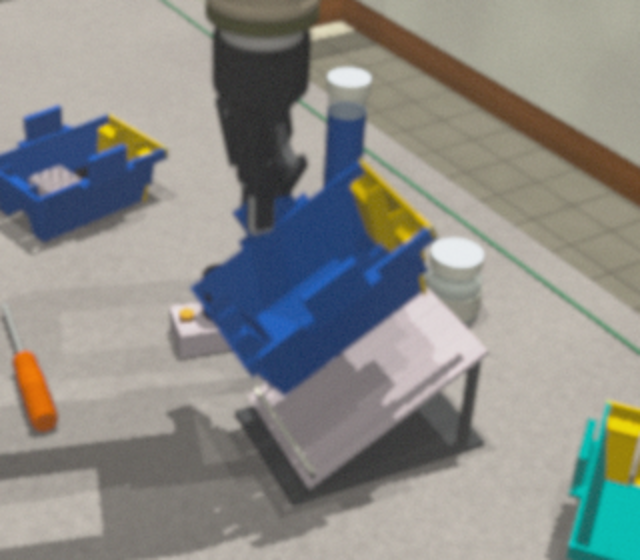

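The tray is lifted and still tilted as on the rack. I'll carry it to free bench beside the rack and level it there with a light grip.

Request:
arm_command(deltas="0 0 -20 0; -5 15 -10 0; -10 30 0 0; -10 35 0 0; -10 40 15 0; -10 35 25 0; -9 22 30 0; 0 0 30 0")

```text
time: 8.75
tcp_pos: [0.446, -0.3091, 0.1322]
ee_rot: [3.135, -0.185, -0.001]
ft_force: [0.2, -0.2, -2.4]
gripper_width: 0.0071
gripper_force: 40.5
```

Request:
arm_command(deltas="0 0 20 0; 0 0 10 0; 0 0 6 0; 0 0 6 0; 0 0 6 0; 0 0 6 0; 0 0 5 0; 0 0 4 0", grip_force=20)

```text
time: 9.75
tcp_pos: [0.4612, -0.3099, 0.0835]
ee_rot: [3.127, -0.177, 0.044]
ft_force: [21.8, 19.9, 53.9]
gripper_width: 0.0074
gripper_force: 64.3
```

Request:
arm_command(deltas="0 0 -5 0; 0 0 -3 0; 0 0 0 0; 0 0 0 0; 0 0 0 0; 0 0 0 0; 0 0 0 0; 0 0 0 0", hand=30)

```text
time: 10.75
tcp_pos: [0.4476, -0.3066, 0.0778]
ee_rot: [-3.136, 0.181, -0.0]
ft_force: [0.2, 0.3, -0.4]
gripper_width: 0.0304
gripper_force: 0.0
```

```bash
python3 - <<'E'
from h import *
to((.447,-.307,.2),-96.5)
s=cam("side");w=cam("wrist");cv2.imwrite("pics/lev.png",np.hstack([cv2.resize(s["im"],(400,300)),cv2.resize(w["im"],(400,300))]))
E
```

```text
t 10.75 tcp [ 0.4476 -0.3066  0.0778] yang -96.6 j [-0.7   0.11  1.81  0.    1.23  0.99] delta mm [  -0.5    0.5 -122.2] -0.0018
after spin: [  -0.5    0.5 -122.2]
```

View pics/lev.png

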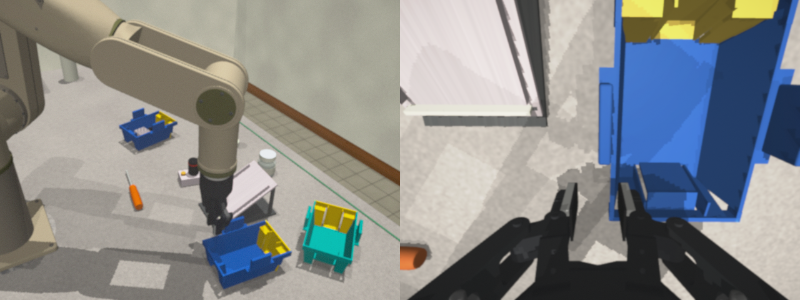

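The tray is flat and free on the bench. I'll raise the arm and measure it.

Request:
arm_command(deltas="0 0 -30 0; 0 0 -50 0; 15 0 -50 0; 20 0 -40 0; 15 0 -10 0; 0 0 0 0; 0 0 0 0; 0 0 0 0", hand=50)

```text
time: 11.85
tcp_pos: [0.4963, -0.3119, 0.2564]
ee_rot: [-3.135, 0.181, 0.003]
ft_force: [0.4, -0.2, -0.5]
gripper_width: 0.05
gripper_force: 0.0
```

```bash
python3 - <<'E'
from h import *
c=cam("wrist");ct,a=traypose(c,.064,(.47,-.37),-6.5)
A=np.radians(a);x=np.array([np.cos(A),np.sin(A)]);y=np.array([-x[1],x[0]])
print("a",(ct+.063*y).round(4),"b",(ct-.063*y).round(4));to((*(ct+.063*y),.0715),a-90)
# check with tabs: map contour at z .094
h=cv2.cvtColor(c["im"],cv2.COLOR_BGR2HSV);m=cv2.inRange(h,(100,120,50),(128,255,255));P=[onz(c,p[::-1],.094)[:2] for p in np.argwhere(m)]
Q=(np.array(P)-ct)@np.c_[x,y];k=(abs(Q[:,0])<.07)&(abs(Q[:,1])<.09)
for s in(1,-1):
  q=Q[k&(Q[:,1]*s>.0)&(abs(Q[:,0])<.015)];print(s,"outer y",np.percentile(q[:,1]*s,99.5).round(4))
E
```

```text
ctr [ 0.4932 -0.3785] yaw -7.04 len 0.1781 wid 0.1108 slopes 0.003 -0.003
a [ 0.5009 -0.316 ] b [ 0.4854 -0.4411]
t 11.9 tcp [ 0.4964 -0.312   0.2567] yang -96.62 j [-0.65  0.09  1.49 -0.    1.57  1.04] delta mm [  5.2   3.6 185.1] 0.0074
after spin: [  5.3   3.6 185.1]
1 outer y 0.0658
-1 outer y 0.0651
```

Request:
arm_command(deltas="5.3 3.6 40 0.007; 0 0 45 0; 0 0 45 0; 0 0 30 0; 0 0 15 0; 0 0 9 0; 0 0 2 0; 0 0 0 0", hand=30, grip_force=70)

```text
time: 12.9
tcp_pos: [0.5028, -0.317, 0.073]
ee_rot: [3.135, -0.192, 0.002]
ft_force: [0.3, 1.3, 0.3]
gripper_width: 0.0299
gripper_force: 0.0
```

Request:
arm_command(deltas="0 0 0 0; 0 0 0 0; 0 0 0 0; 0 0 0 0; 0 0 -2 0; 0 0 -6 0; 0 0 -12 0; 0 0 -20 0", hand=0)

```text
time: 13.9
tcp_pos: [0.5017, -0.3161, 0.1122]
ee_rot: [-3.135, 0.192, 0.002]
ft_force: [0.4, -0.1, -3.0]
gripper_width: 0.0062
gripper_force: 68.7
```

```bash
python3 - <<'E'
from h import *
to((.447,-.307,.2),-96.5);s=pose()[3];print(s["ft_force"],s["ft_torque"],s["gripper_width"])
E
```

```text
t 13.9 tcp [ 0.5017 -0.3161  0.1122] yang -97.0 j [-0.65  0.2   1.63  0.    1.31  1.04] delta mm [-55.5  -2.5 -87.7] -0.0088
after spin: [-55.4  -3.  -87.7]
[ 0.4367958  -0.10297073 -2.96943057] [ 0.11938544 -0.07245701  0.00584471] 0.006185518613694486
```

Request:
arm_command(deltas="0 0 -25 0; 0 0 -40 0; 0 0 -45 0; 0 0 -30 0; -1.3 -26.8 0 -0.173; 3.3 -26.6 0 -0.173; 7.8 -25.6 0 -0.173; 12.2 -23.9 0 -0.173")

```text
time: 14.9
tcp_pos: [0.5101, -0.2088, 0.2536]
ee_rot: [3.011, 0.891, 0.002]
ft_force: [1.1, -0.5, -1.7]
gripper_width: 0.0064
gripper_force: 68.8
```

Request:
arm_command(deltas="16.1 -21.4 0 -0.173; 19.5 -18.3 0 -0.173; 22.4 -14.7 0 -0.173; 24.6 -10.6 0 -0.173; 26.1 -6.2 0 -0.173; 26.7 -1.6 0 -0.173; 26.6 3 0 -0.173; 25.7 7.5 0 -0.173")

```text
time: 15.9
tcp_pos: [0.5262, 0.0049, 0.2536]
ee_rot: [1.75, 2.607, 0.001]
ft_force: [0.3, -0.4, -2.3]
gripper_width: 0.0065
gripper_force: 68.8
```

Request:
arm_command(deltas="24 11.8 0 -0.173; 21.6 15.8 0 -0.173; 18.6 19.3 0 -0.173; 15 22.2 0 -0.173; 10.9 24.5 0 -0.173; 6.6 26 0 -0.173; 2 26.7 0 -0.173; -2.7 26.7 0 -0.173")

```text
time: 16.9
tcp_pos: [0.5424, 0.2187, 0.2536]
ee_rot: [-0.317, 3.124, 0.0]
ft_force: [0.0, -0.3, -1.6]
gripper_width: 0.0065
gripper_force: 68.8
```

```bash
python3 - <<'E'
from h import *
[env.read_camera("side") for _ in range(2)]
s=cam("side");cv2.imwrite("pics/hov.png",cv2.resize(s["im"][60:300,100:420],None,fx=2.2,fy=2.2))
to((.541,.2183,.20),101.42);q=pose()[3];print(q["ft_force"],q["ft_torque"],q["gripper_width"])
E
```

```text
t 17.05 tcp [0.5422 0.2188 0.2532] yang 101.3 j [ 0.3   0.08  1.5  -0.    1.56 -1.47] delta mm [ 1.3 -0.2 53.2] -0.0021
after spin: [ 1.3 -0.2 53.2]
[ 0.57856832 -0.48082961 -1.89849869] [-0.178936   -0.07536236  0.07015109] 0.006608155595010177
```

View pics/hov.png

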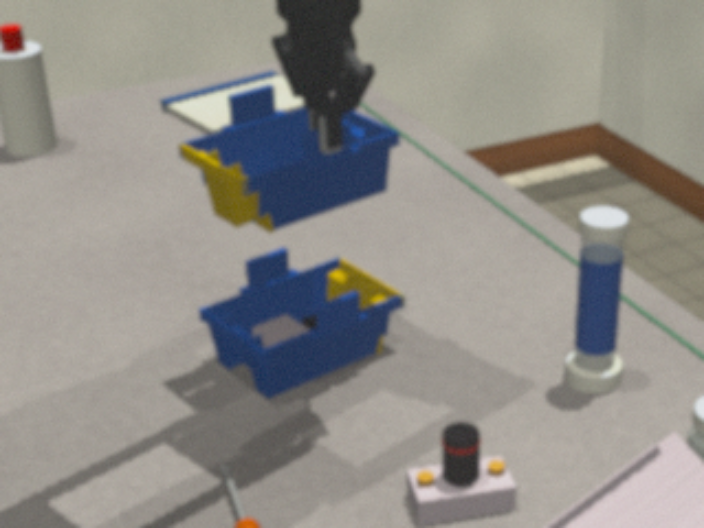

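The held tray looks level. Its yellow end is toward the robot at crop (225,185), opposite the lower tray's yellow at (365,285). I'll check numerically against the predicted pose.

```bash
python3 - <<'E'
from h import *
s=cam("side");p,y,M,_=pose();a=np.radians(y-270);x=np.array([np.cos(y*np.pi/180+np.pi/2),np.sin(y*np.pi/180+np.pi/2),0]);yy=np.array([-x[1],x[0],0]);z=np.array([0,0,1.])
o=p-.063*yy-z*.0707-.0008*x
print("x",x)
def T(q,o=o):return (o+q[0]*x+q[1]*yy+q[2]*z)
for n,q in(("tab b ends",(.025,-.063,.094)),("",(-.025,-.063,.094)),("yel far corner",(.09,-.057,.064)),("plain near-b corner",(-.09,-.057,.064)),("yel near",(.09,.057,.064)),("plain near",(-.09,.057,.064)),("bottom yel near",(.08,.046,0))):print(n,((proj(s,T(q))-[100,60])*2.2).round(0))
xl=-x;ol=np.array([.5285,.280,0])
for n,q in(("low plain farcorner",(-.09,.057,.064)),("low plain near",(-.09,-.057,.064)),("low yel far",(.09,.057,.064)),("low yel near",(.09,-.057,.064))):
    print(n,((proj(s,ol+q[0]*xl-q[1]*yy+q[2]*z)-[100,60])*2.2).round(0))
E
```

```text
x [-0.98104722 -0.19376879  0.        ]
tab b ends [229.  92.]
 [272.  81.]
yel far corner [177. 139.]
plain near-b corner [330.  96.]
yel near [243. 177.]
plain near [399. 129.]
bottom yel near [251. 234.]
low plain farcorner [195. 306.]
low plain near [256. 350.]
low yel far [337. 254.]
low yel near [401. 293.]
```

Agrees within about a pixel once the common image offset is removed. Going down.

Request:
arm_command(deltas="2 -0.2 15 -0.002; 0 0 30 0; 0 0 30 0; 0 0 20 0; 0 0 12 0; 0 0 8 0; 0 0 4 0; 0 0 0 0")

```text
time: 18.1
tcp_pos: [0.5405, 0.2173, 0.1332]
ee_rot: [-0.311, 3.126, 0.0]
ft_force: [0.3, 0.6, -1.6]
gripper_width: 0.0063
gripper_force: 68.8
```

Request:
arm_command(deltas="0 0 2 0; 0 0 2 0; 0 0 1.5 0; 0 0 1 0; 0 0 1 0; 0 0 1 0; 0 0 1 0; 0 0 0 0")

```text
time: 19.1
tcp_pos: [0.5408, 0.217, 0.1251]
ee_rot: [-0.31, 3.125, -0.0]
ft_force: [-4.4, -4.2, 10.0]
gripper_width: 0.0064
gripper_force: 70.6
```

```bash
python3 - <<'E'
from h import *
to((.541,.2183,.1227),101.42);q=pose()[3];print(q["ft_force"],q["ft_torque"],q["gripper_width"])
E
```

```text
t 19.1 tcp [0.5408 0.217  0.1251] yang 101.35 j [ 0.29  0.16  1.66 -0.    1.33 -1.47] delta mm [-0.5  1.2  2.4] -0.0013
after spin: [-0.5  1.2  2.4]
[-4.44196817 -4.24094116 10.03414146] [-0.53432665  0.92517642  0.08918065] 0.006440730309478866
```

The measured height, 0.125, equals the grasp height 0.073 plus 0.052, so it is seated. Releasing.

Request:
arm_command(deltas="0 0 -0.5 0; 0 0 0 0; 0 0 0 0; 0 0 0 0; 0 0 -10 0; 0 0 -30 0; 0 0 -45 0; 0 0 -45 0", hand=34)

```text
time: 20.1
tcp_pos: [0.5401, 0.2172, 0.2558]
ee_rot: [-0.311, 3.126, 0.0]
ft_force: [0.1, 0.1, -0.8]
gripper_width: 0.0342
gripper_force: 0.0
```

```bash
python3 - <<'E'
from h import *
to((.5285,.28,.30),101.42)
E
```

```text
t 20.1 tcp [0.5401 0.2172 0.2558] yang 101.36 j [ 0.29  0.07  1.51  0.    1.56 -1.47] delta mm [ -1.   63.9 -44.2] -0.0011
after spin: [ -1.1  63.9 -44.2]
```

Request:
arm_command(deltas="8 10 -20 0; 8 12 -20 0; 8 12 -20 0; 8 12 -20 0; 8 10 -15 0; 8 10 -9 0; 0 0 0 0; 0 0 0 0", hand=70)

```text
time: 21.1
tcp_pos: [0.4801, 0.2722, 0.357]
ee_rot: [0.311, -3.125, 0.001]
ft_force: [1.2, -0.3, -0.1]
gripper_width: 0.0698
gripper_force: 0.0
```

```bash
python3 - <<'E'
from h import *
c=cam("wrist");ct,a=traypose(c,.116,(.5285,.28),191.4)
h=cv2.cvtColor(c["im"],cv2.COLOR_BGR2HSV);m=cv2.inRange(h,(20,130,60),(35,255,255));n,l,st,ce=cv2.connectedComponentsWithStats(m)
A=np.radians(11.4);x=np.array([np.cos(A),np.sin(A)]);y=np.array([-x[1],x[0]])
for i in range(1,n):
    if st[i,4]>25: d=onz(c,ce[i],.1)[:2]-ct;print("yellow",st[i,4],ce[i].round(),(d@x).round(3),(d@y).round(3))
# tilt check: projected length of the two side edges / ends from the four rim corners, and tabs vs rim heights by the outer y
mb=cv2.inRange(h,(100,120,50),(128,255,255))
P=np.array([onz(c,p[::-1],.146)[:2] for p in np.argwhere(mb)])-ct;Q=P@np.c_[x,y]
for s in(1,-1):
    q=Q[(abs(Q[:,0])<.012)&(Q[:,1]*s>0)&(abs(Q[:,1])<.09)];print("tab outer",s,np.percentile(q[:,1]*s,99.5).round(4))
to((.549,-.02,.3),101.42)
# regulator from this view: white block
w=cv2.inRange(h,(0,0,110),(180,60,255));print(proj(c,(.548,-.022,.028)))
E
```

```text
ctr [0.5262 0.2798] yaw 191.49 len 0.1814 wid 0.1103 slopes 0.003 -0.003
yellow 1465 [313. 173.] -0.076 -0.0
yellow 65 [101. 172.] -0.077 -0.245
yellow 60 [ 89. 214.] -0.027 -0.27
tab outer 1 0.0651
tab outer -1 0.0651
t 21.15 tcp [0.4802 0.2721 0.3567] yang 101.34 j [ 0.42 -0.02  1.41 -0.    1.74 -1.35] delta mm [ -10.2 -299.9   56.9] -0.0014
after spin: [  -9.7 -299.9   56.9]
[ 98.15640348 192.7565593 ]
```

Seated: offset about 2 mm, half turn correct, tabs symmetric. Next is the regulator.

Request:
arm_command(deltas="-1.9 -22.6 0 0.173; -5.8 -21.9 0 0.173; -9.5 -20.6 0 0.173; -12.9 -18.7 9 0.173; -15.9 -16.2 12 0.173; -18.5 -13.2 12 0.173; -20.5 -9.8 12 0.173; -21.9 -6.1 12 0.173")

```text
time: 22.15
tcp_pos: [0.531, 0.0968, 0.2995]
ee_rot: [-1.763, -2.599, 0.002]
ft_force: [1.2, -0.7, 0.6]
gripper_width: 0.0699
gripper_force: 0.0
```

Request:
arm_command(deltas="-22.6 -2.3 12 0.173; -22.6 1.6 12 0.173; -22 5.5 12 0.173; -20.8 9.2 12 0.173; 0 0 0 0; 0 0 0 0; 0 0 0 0; 0 0 0 0")

```text
time: 23.15
tcp_pos: [0.5566, 0.0115, 0.2533]
ee_rot: [2.533, 1.858, 0.001]
ft_force: [-0.5, -0.5, 0.1]
gripper_width: 0.0698
gripper_force: 0.0
```

```bash
python3 - <<'E'
from h import *
c=cam("wrist");h=cv2.cvtColor(c["im"],cv2.COLOR_BGR2HSV)
def blobs(m,lo):
    n,l,st,ce=cv2.connectedComponentsWithStats(m);return [(st[i].tolist(),ce[i]) for i in range(1,n) if st[i,4]>lo]
Y=blobs(cv2.inRange(h,(14,110,60),(35,255,255)),60)
for b in Y: print("brass",b[0],onz(c,b[1],.032).round(4))
rd=cv2.inRange(h,(0,130,40),(8,255,255))|cv2.inRange(h,(172,130,40),(180,255,255))
for b in blobs(rd,15): print("red",b[0],onz(c,b[1],.07).round(4))
# cylinder top: black blob at its predicted place
g=proj(c,(.5465,-.0195,.078));m=cv2.inRange(h,(0,0,0),(180,255,55));n,l,st,ce=cv2.connectedComponentsWithStats(m)
k=l[int(g[1]),int(g[0])];print("pred top px",g.round(),"black",st[k],ce[k])
for p,z in (((.5465,-.0195),.028),):
  print("block px",[proj(c,(*q,.028)).round().tolist() for q in((.5,-.031),(.507,.019),(.594,-.007),(.585,-.059))])
cv2.imwrite("pics/reg.png",c["im"]);np.save("reg.npy",c,allow_pickle=True)
to((.5465,-.0195,.046),-17.4)
E
```

```text
brass [83, 0, 22, 20, 163] [0.4181 0.2484 0.032 ]
brass [343, 230, 12, 12, 120] [ 0.5802 -0.0325  0.032 ]
brass [284, 232, 12, 13, 122] [ 0.5165 -0.0158  0.032 ]
red [306, 231, 27, 10, 103] [ 0.5525 -0.0092  0.07  ]
pred top px [316. 248.] black [305 234  30  30 730] [319.41232877 248.67534247]
block px [[281.0, 253.0], [272.0, 211.0], [354.0, 210.0], [358.0, 254.0]]
t 23.2 tcp [0.5565 0.0115 0.2532] yang -17.51 j [-0.07  0.    1.58  0.    1.56  0.23] delta mm [-32.6  -0.4 207.2] -0.0019
after spin: [-32.6  -0.5 207.2]
```

```bash
python3 - <<'E'
from h import *
c=np.load("reg.npy",allow_pickle=True).item();h=cv2.cvtColor(c["im"],cv2.COLOR_BGR2HSV)
for z in(.06,.078): print(z,onz(c,(319.4,248.7),z).round(4),onz(c,(320,247),z).round(4))
hs=h[195:275,255:375];v=hs[...,2];
for r in range(200,275,6): print(r,h[r,260:375:6,2].tolist())
print(h[222,260:375:6].tolist())
E
```

```text
0.06 [ 0.5473 -0.0278  0.06  ] [ 0.5485 -0.0262  0.06  ]
0.078 [ 0.5491 -0.0214  0.078 ] [ 0.5502 -0.0198  0.078 ]
200 [162, 165, 161, 160, 163, 165, 167, 166, 166, 166, 157, 166, 167, 167, 166, 170, 165, 168, 172, 170]
206 [161, 164, 167, 159, 153, 153, 152, 148, 153, 153, 148, 149, 149, 152, 150, 149, 158, 169, 166, 169]
212 [165, 161, 165, 152, 107, 106, 105, 106, 105, 106, 107, 111, 114, 118, 126, 139, 150, 172, 167, 167]
218 [107, 128, 168, 162, 214, 221, 224, 224, 210, 201, 202, 203, 206, 218, 218, 219, 217, 172, 169, 172]
224 [105, 112, 123, 142, 227, 226, 226, 226, 192, 82, 42, 134, 205, 220, 220, 219, 218, 171, 174, 166]
230 [105, 105, 126, 131, 172, 145, 170, 190, 38, 25, 38, 27, 117, 218, 148, 178, 213, 163, 168, 168]
236 [105, 104, 124, 121, 166, 181, 133, 169, 65, 29, 30, 40, 65, 221, 220, 221, 218, 171, 165, 166]
242 [104, 106, 111, 126, 174, 171, 168, 167, 33, 35, 35, 35, 29, 219, 222, 222, 223, 185, 181, 169]
248 [103, 102, 105, 123, 171, 171, 170, 151, 36, 34, 35, 33, 33, 220, 226, 225, 223, 187, 188, 195]
254 [104, 104, 108, 125, 165, 164, 164, 186, 33, 33, 34, 33, 32, 213, 210, 204, 199, 189, 187, 194]
260 [108, 103, 105, 115, 176, 187, 189, 179, 83, 33, 33, 31, 124, 183, 185, 183, 187, 189, 191, 184]
266 [107, 105, 105, 112, 180, 187, 184, 181, 184, 170, 151, 181, 185, 186, 187, 177, 172, 172, 171, 164]
272 [104, 109, 107, 157, 186, 180, 187, 185, 187, 187, 187, 166, 171, 170, 166, 159, 167, 169, 165, 165]
[[15, 19, 107], [17, 21, 111], [18, 21, 124], [12, 16, 155], [90, 2, 226], [75, 2, 226], [75, 2, 226], [90, 1, 225], [5, 16, 204], [3, 17, 178], [3, 17, 148], [0, 17, 197], [2, 18, 204], [0, 12, 218], [3, 13, 219], [3, 13, 220], [3, 13, 218], [17, 21, 169], [18, 22, 175], [17, 21, 169]]
```

Request:
arm_command(deltas="-17 1.5 25 0; -17.2 1.4 40 0; 0 0 45 -0.044; 0 0 40 0; 0 0 25 0; 0 0 16 0; 0 0 8 0; 0 0 2 0", hand=58, grip_force=50)

```text
time: 24.2
tcp_pos: [0.5492, -0.0225, 0.0522]
ee_rot: [2.493, 1.911, 0.001]
ft_force: [0.2, -0.1, -0.3]
gripper_width: 0.0581
gripper_force: 0.0
```

Request:
arm_command(deltas="0 0 0 0; 0 0 0 0; 0 0 0 0; 0 0 0 0; 0 0 0 0; 0 0 -4 0; 0 0 -10 0; 0 0 -20 0", hand=0)

```text
time: 25.2
tcp_pos: [0.5477, -0.0224, 0.0853]
ee_rot: [-2.492, -1.91, 0.003]
ft_force: [0.1, 0.4, -3.1]
gripper_width: 0.0325
gripper_force: 50.0
```

```bash
python3 - <<'E'
from h import *
to((.5262,.2798,.25),11.45);q=pose()[3];print(q["ft_force"],q["ft_torque"])
E
```

```text
t 25.2 tcp [ 0.5477 -0.0224  0.0853] yang -15.07 j [-0.13  0.11  1.78  0.    1.25  0.13] delta mm [ 286.1  -99.8 -164.5] -0.4629
after spin: [ 300.6   38.5 -164.5]
[ 0.14318854  0.36457957 -3.12309296] [-0.01214014 -0.04804931 -0.04192339]
```

Request:
arm_command(deltas="0 0 -35 0; 0 0 -50 0; 5 -2 -50 0; 15 -5 -30 0; 30 -10 0 0; 40 -14 0 0; 45 -16 0 0; 45 -16 0 0")

```text
time: 26.2
tcp_pos: [0.5344, 0.1689, 0.2511]
ee_rot: [2.494, 1.91, 0.0]
ft_force: [0.2, 0.7, -3.3]
gripper_width: 0.0325
gripper_force: 50.4
```

Request:
arm_command(deltas="42 -15 0 0; 36 -13 0 0; 28 -9 0 0; 0 0 0 -0.154; 0 0 0 -0.154; 0 0 0 -0.154; 0 0 0 0; 0 0 0 0")

```text
time: 27.2
tcp_pos: [0.5266, 0.2796, 0.2509]
ee_rot: [-1.994, -2.428, 0.0]
ft_force: [0.8, -1.2, -3.1]
gripper_width: 0.0326
gripper_force: 50.2
```

```bash
python3 - <<'E'
from h import *
to((.5262,.2798,.108),11.45);q=pose()[3];print(q["ft_force"],q["ft_torque"],q["gripper_width"])
# red band check: regulator still upright & place via side view: brass ports predicted vs seen
s=cam("side");p,y,M,_=pose();h=cv2.cvtColor(s["im"],cv2.COLOR_BGR2HSV)
m=cv2.inRange(h,(12,120,60),(35,255,255));n,l,st,ce=cv2.connectedComponentsWithStats(m)
for i in range(1,n):
    if st[i,4]>12 and ce[i][0]<330: print(st[i].tolist(),ce[i].round(1))
u=np.array([np.cos(np.radians(y)),np.sin(np.radians(y)),0])
for k in(-.033,.033):print("pred port",proj(s,p+k*u+[0,0,-.020]).round(1))
E
```

```text
t 27.2 tcp [0.5266 0.2796 0.2509] yang 11.2 j [0.4  0.11 1.47 0.   1.56 0.21] delta mm [  0.3  -0.3 142.9] -0.0043
after spin: [  0.3  -0.3 142.9]
[ 0.81978076 -1.15334264 -3.0731373 ] [0.09532443 0.00861625 0.00343449] 0.03255228059475787
[242, 125, 5, 4, 15] [243.9 126.4]
[216, 132, 6, 5, 19] [218.4 134.1]
[189, 181, 32, 32, 409] [206.5 197.5]
[221, 212, 6, 4, 14] [223.8 213.6]
[207, 296, 20, 39, 402] [216.8 314.8]
pred port [217.3 132.1]
pred port [243.  124.3]
```

Request:
arm_command(deltas="0 0 20 0; 0 0 35 0; 0 0 35 0; 0 0 25 0; 0 0 12 0; 0 0 6 0; 0 0 3 0; 0 0 1 0")

```text
time: 28.25
tcp_pos: [0.5273, 0.2799, 0.1147]
ee_rot: [1.989, 2.43, 0.002]
ft_force: [0.3, -1.2, -2.8]
gripper_width: 0.0325
gripper_force: 50.2
```

Request:
arm_command(deltas="0 0 1 0; 0 0 1 0; 0 0 1 0; 0 0 1 0; 0 0 1 0; 0 0 1 0; 0 0 0 0; 0 0 0 0")

```text
time: 29.25
tcp_pos: [0.5269, 0.2798, 0.1095]
ee_rot: [1.989, 2.431, 0.001]
ft_force: [-6.8, -2.8, 9.5]
gripper_width: 0.0327
gripper_force: 51.7
```

Request:
arm_command(deltas="0 0 -0.5 0; 0 0 0 0; 0 0 0 0; 0 0 0 0; 0 0 0 0; 0 0 -10 0; 0 0 -35 0; 0 0 -50 0", hand=54)

```text
time: 30.25
tcp_pos: [0.5256, 0.2792, 0.2033]
ee_rot: [-1.989, -2.43, 0.004]
ft_force: [0.7, 0.4, 0.6]
gripper_width: 0.054
gripper_force: 0.0
```

Request:
arm_command(deltas="0 0 -45 0; 30 0 -45 0; 30 0 -30 0; 15 0 -20 0; 0 0 0 0; 0 0 0 0; 0 0 0 0; 0 0 0 0")

```text
time: 31.25
tcp_pos: [0.5118, 0.3524, 0.3423]
ee_rot: [-1.99, -2.43, 0.002]
ft_force: [-0.1, 0.3, 0.8]
gripper_width: 0.0537
gripper_force: 0.0
```

```bash
python3 - <<'E'
from h import *
to((.5,.3,.3));s=cam("side");c=cam("wrist")
for n,k in(("side",s),("wrist",c)):
    h=cv2.cvtColor(k["im"],cv2.COLOR_BGR2HSV);m=cv2.inRange(h,(12,120,60),(35,255,255));N,l,st,ce=cv2.connectedComponentsWithStats(m)
    for i in range(1,N):
        if st[i,4]>8 and (n=="wrist" or ce[i][0]<330): print(n,st[i].tolist(),ce[i].round(1),onz(k,ce[i],.056+.032).round(4))
    m=cv2.inRange(h,(0,130,40),(8,255,255))|cv2.inRange(h,(172,130,40),(180,255,255));N,l,st,ce=cv2.connectedComponentsWithStats(m)
    for i in range(1,N):
        if st[i,4]>8: print(n,"red",st[i].tolist(),onz(k,ce[i],.056+.07).round(4))
try: traypose(c,.116,(.5265,.2798),191.4)
except Exception as e: print(e)
for b,(x,y) in dict(mid=(.5265,.2798)).items():print([proj(k,(x,y,z)).round(1).tolist() for k in(s,c) for z in(.088,.134)])
E
```

```text
t 31.25 tcp [0.5118 0.3524 0.3423] yang 11.35 j [ 0.52  0.17  1.24 -0.    1.73  0.32] delta mm [-49.  -21.8  42.4] spin first
side [188, 180, 39, 36, 448] [207.3 198.1] [0.4538 0.2613 0.088 ]
side [221, 191, 6, 3, 14] [223.6 191.9] [0.496  0.2704 0.088 ]
side [208, 296, 20, 38, 392] [216.7 314.7] [ 0.323  -0.1143  0.088 ]
side red [100, 71, 10, 12, 96] [0.4371 1.0709 0.126 ]
side red [229, 176, 11, 3, 27] [0.5181 0.2575 0.126 ]
wrist [375, 210, 15, 7, 44] [384.1 213.5] [0.5945 0.3506 0.088 ]
wrist [240, 222, 35, 80, 2171] [256.9 259.1] [0.4542 0.2626 0.088 ]
wrist [285, 254, 11, 10, 87] [290.3 258.4] [0.495  0.2716 0.088 ]
wrist [338, 254, 11, 10, 82] [343.1 258.5] [0.5595 0.2846 0.088 ]
wrist [603, 395, 37, 73, 1209] [624.5 436.2] [1.0439 0.0853 0.088 ]
wrist red [305, 255, 24, 10, 95] [0.5241 0.2935 0.126 ]
ctr [0.5276 0.2895] yaw 193.26 len 0.1791 wid 0.1195 slopes 0.025 -0.025
[[234.5, 187.0], [233.2, 168.8], [316.4, 257.1], [316.4, 272.5]]
```

Both views put the port at z 0.088 within about 1 mm, so the regulator is upright, centred and on the floor. Handing in.

```bash
python3 -c "
from bench import env
print(env.job_done())"
```

```text
the job is handed in; nothing more can be done
None
```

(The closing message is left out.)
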